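# Clamp the brass contact pin in its test chuck

### The arm

A 7-joint arm with a two-finger parallel gripper is mounted at the origin on the work surface. World frame = base frame: x ahead of the robot, y to its left, z up, the work surface at z = 0. Lengths are in m, angles in rad, forces in N, time in s.
With the tool pointing down it reaches from about 0.425 to 0.925 m from the base axis. Payload 6.8 kg.
Tool frame: the origin (TCP) lies at the very end of the fingers, on their centre line; the grasp point (between the pads) lies 19 mm behind it; z points along the fingers, y is the line along which they close (so a half turn about z gives the same grasp; the last joint's range is limited). The gripper opens to 85 mm and grips with 20 to 120 N. Pads are 22 mm wide; open, the fingers measure 114 mm over their backs; the gripper's body (76 mm by 85 mm) begins 54 mm behind the grasp point. The pads swing forward as they close: fully open they stand 13 mm farther back than shut.
Start: joints at [1.052, 0.477, 0.022, 1.555, -0.011, 1.109, -0.083], TCP at [0.27, -0.619, 0.209] pointing down, gripper open.
Joint ranges: [-2.96, 2.96], [-0.34, 2.1], [-1.41, 1.46], [0.24, 2.44], [-1.37, 4.51], [0.17, 1.92], [-2.96, 2.96]. Speed limits (rad/s): [2.39, 2.39, 3.14, 3.14, 3.14, 3.14, 3.14].

### API

Orientations are given as a rotation vector (axis times angle).
In Python, from bench import monitor, optics, r gives the robot as it stands.
- The arm moves only by the shell command python3 -m crank 'ROWS' [OPENING] [FORCE]. ROWS is JSON, a list of rows, each a list of 2 entries, a list of its own where there are three numbers: the shift along the tool's x, y, z in cm, then the turn, a rotation vector about the tool's x, y, z in rad. A call has 1 to 5 rows; each row shifts and turns the commanded pose from where the row before left it, along the tool's axes as they then stand; what a row does not reach is not made up. A row lasts 1/10 s, in which the tool goes at most 50 mm and 8.59 degrees, less where a joint would pass 70% of its speed; a pose out of reach is approached as far as the arm can. A call is refused whole if a number of a shift passes 5 or a number of a turn 0.15, either way. A call with a gripper value outside its range is refused whole. OPENING is the finger opening in cm, from 0 to 8.54, set as the call begins (- or left out, the last holds). The fingers move at their own pace and stop on an object; FORCE is the grip in N (left out, the last holds). Time passes only in rows, so rows that do not move let the fingers close. It gives the time, the measured TCP pose, the force, the opening and the grip force at its end, in the units of the state.
- monitor.get_obs(): the state, without advancing time (a new reading comes with each control period).
- optics.grab_frame(name): name is "scene" or "top" or "wrist"; returns (picture, depth): 384x512x3 uint8, red, green, blue; 384x512 float32, m along the optical axis (not along the pixel's ray), 0 where there is no reading.
- optics.camera_model(name): a dict with "vertical_fov" (degrees; the focal length in pixels is half the picture's height over the tangent of half this angle, whatever the lens; pixels are square), "cx", "cy" (the principal point, pixels), "R" (3x3) and "t" (3): a world point X has camera coordinates R X + t; the wrist camera has in their place "hand_eye" (4x4, takes a point from camera to tool coordinates, whose origin is the TCP and whose axes are the flange's). Camera axes: x right, y down, z forward; pixel columns grow to the right and rows downward; lengths in m; the calibration is good to about 2 mm. A picture is of the moment at which its call begins: read the wrist's pose just before it. camera_model takes no time and is no camera call.
- r.hand_in(): hands the job in; it is judged then, once.
The state is a dict: "clock": time; "joints": joint angles; "qvel": joint speeds; "tau": joint torques, N m; "tcp_pos": TCP position; "orientation": TCP orientation; "contact_force": force on the tool from outside, world axes, zero at the start; "moment": the same for the moment, N m; "grip_width": finger opening in m; "gripper_force": force on a finger pad.
Only numpy, scipy, OpenCV 4.12 (cv2) and the standard library are available. Lean on these libraries where they do the work, as an engineer would, in place of code of your own. Each camera call takes 0.05 s, during which the arm holds its last target. There are 200 camera calls.

### The job

Two identical small fixture chucks are bolted to the electronics bench, each with a pin standing loose between its open jaws. Take the knurled sleeve of the chuck that holds the brass pin and turn it clockwise, seen from above, until the three jaws have closed tight on the pin and it stands upright and centred, then let go. Do not lift the pin out, and leave the other chuck, with the black plastic pin, as it is.

Things in the scene. Friction and masses are not known exactly. Their poses are not given: they have to be found in the camera images.
- clamp_grip (a point): centre of the round silver knurled sleeve of the chuck with the brass pin, on its vertical axis, 47 mm above the bench. Sleeve: 50 mm in diameter, 30 to 64 mm above the bench; grip it across its diameter at any yaw. Below it a 46 mm neck and a fixed grey foot, 96 mm across, 18 mm high. Three steel jaws rise from it to 73 mm, the pin's tip to 88 mm, so both go between the fingers. z is up.
- clamp_sleeve (a joint): turn of that sleeve, rad: 0 open, starts 0 to 0.2, grows clockwise seen from above; 1 rad moves all three jaws 5 mm inward. They meet the pin at about 0.9, then it stiffens; hard stop at 1.2. Takes 0.35 N m, 0.6 at 0.95, 1 N m near the stop; let go, it stays but for springing back up to 0.1. Red mark on its rim is over the red mark on the foot at 0.
- brass_pin_mid (a point): middle of the loose brass pin: upright, 14 mm in diameter, 58 mm high, with a 20 mm wide disc head above the jaws and a small tip, standing on the chuck's inner floor 30 mm above the bench, at the start up to 3 mm off the chuck's axis; this point is 22 mm above its foot. z is up along the pin.
- spare_sleeve (a joint): turn of the sleeve of the other, identical chuck, which holds a black plastic pin of the same size; to be left as it is. It stands at least 170 mm from the first (between centres), to its left or right. Same meaning of values; it starts between 0 and 0.2.
Not all that is in view belongs to the job. What is shaped like the part that bears clamp_grip but orange or purple is not meant.

How it is judged:
At the end, for the whole second after the job is handed in: The brass pin's chuck sleeve stays at 0.93 rad or more (jaws tight) when released; the brass pin stands in that chuck, centred within 2 mm, upright within 0.1 rad, its middle under 60 mm above the bench; the other chuck's sleeve is still open (under 0.3 rad) (value of joint clamp_sleeve above 0.93 rad and horizontal distance between brass_pin_mid and clamp_grip below 0.002 m and angle between brass_pin_mid's own z axis and vertical below 0.1 rad and height (world z) of brass_pin_mid below 0.06 m and value of joint spare_sleeve below 0.3 rad); the robot touches nothing.
It fails at once if the brass pin is lifted out of its chuck or knocked away (its middle moves more than 15 mm) (distance of brass_pin_mid from where it was at the start of the episode above 0.015 m).
It fails at once if the sleeve of the other chuck is turned (past 0.3 rad) (value of joint spare_sleeve above 0.3 rad).
It also fails if it takes over 32 s, if anything falls off the work surface, if the arm or the gripper's body presses on something with over 40 N, if the wrist force passes 120 N, or if a joint passes its speed limit or range.

## Working session

There is one attempt and no reset: what is moved stays moved. The work goes in short steps, Python scripts to look and compute and a shell command to move; the robot and the scene stay as the last step left them, time stands still between calls to the robot, and variables do not carry over. Pictures are saved under pics/ and viewed, at most 10 in all, crops included, and the job is handed in when it is done.

```bash
ls; mkdir -p pics
cat > h.py <<'E'
from bench import monitor, optics, r
import numpy as np, cv2
from scipy.spatial.transform import Rotation as Rot
def snap(n,f):
    p,d=optics.grab_frame(n); cv2.imwrite('pics/'+f+'.png',p[:,:,::-1]); np.save('pics/'+f+'.npy',d); return p,d
def cam(n,o=None):
    m=optics.camera_model(n); f=192/np.tan(np.radians(m['vertical_fov'])/2)
    if 'R' in m: R=np.array(m['R']);return f,m['cx'],m['cy'],R.T,-R.T@np.array(m['t'])
    H=np.array(m['hand_eye']); T=Rot.from_rotvec(o['orientation']).as_matrix()
    return f,m['cx'],m['cy'],T@H[:3,:3],T@H[:3,3]+np.array(o['tcp_pos'])
def ray(c,u,v):
    f,cx,cy,R,t=c; return t,R@np.array([(u-cx)/f,(v-cy)/f,1])
def atz(c,u,v,z):
    t,d=ray(c,u,v); return t+d*(z-t[2])/d[2]
E
python3 - <<'E'
from h import *
a,_=snap('scene','s1');b,_=snap('top','t1')
o=monitor.get_obs();print(o['clock'],o['tcp_pos'],o['orientation'],o['grip_width'],o['contact_force'])
for n in('scene','top'): print(optics.camera_model(n))
print(optics.camera_model('wrist'))
cv2.imwrite('pics/a1.png',cv2.resize(np.vstack([a,b])[:,:,::-1],None,fx=.78,fy=.78))
E
```

```text
pics
0.1 [ 0.26931211 -0.61833572  0.20772802] [-3.07401793e+00 -6.40464575e-01  7.14541875e-04] 0.0853699068602198 [0.0250172  0.06535847 0.55610754]
{'vertical_fov': 52.171675582586715, 'cx': 258.824729806837, 'cy': 189.5658349565568, 'R': array([[-0.74535448,  0.66647536,  0.0160404 ],
       [ 0.46133988,  0.53301105, -0.70927057],
       [-0.48126107, -0.52125792, -0.70475383]]), 't': array([ 0.37732717, -0.20073202,  1.23760313])}
{'vertical_fov': 57.72248322144403, 'cx': 255.8105332159042, 'cy': 193.5137939956627, 'R': array([[ 0.00259316, -0.9999755 ,  0.00650225],
       [-0.9806126 , -0.00381689, -0.19591928],
       [ 0.1959393 , -0.00586814, -0.98059847]]), 't': array([0.02895411, 0.55658174, 0.71848552])}
{'vertical_fov': 58.95003118618992, 'cx': 256.64701473109045, 'cy': 189.44286382624523, 'hand_eye': array([[ 7.76141229e-05, -9.47388786e-01, -3.20085116e-01,
         8.28274185e-02],
       [ 9.99999870e-01,  2.35152621e-04, -4.53525754e-04,
        -9.15971515e-04],
       [ 5.04934068e-04, -3.20085039e-01,  9.47388681e-01,
        -1.64879739e-01],
       [ 0.00000000e+00,  0.00000000e+00,  0.00000000e+00,
         1.00000000e+00]])}
```

View pics/a1.png

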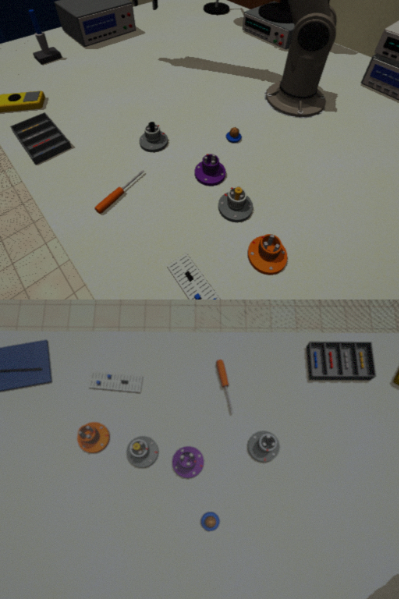

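Candidates, in mosaic pixels of the top view: orange (93,436), silver with a yellow pin (142,451), purple (188,461), silver with a black pin (263,446). The silver chuck with the yellow pin fits the description. I'll confirm it in an enlarged crop.

Run:
```python
from h import *
a=cv2.imread('pics/s1.png');b=cv2.imread('pics/t1.png')
A=a[220:295,265:340];B=b[160:235,140:215];C=b[150:225,300:375];
cv2.imwrite('pics/c1.png',np.hstack([cv2.resize(x,(400,400),interpolation=cv2.INTER_CUBIC) for x in(A,B)]))
```

```text
(no output)
```

View pics/c1.png

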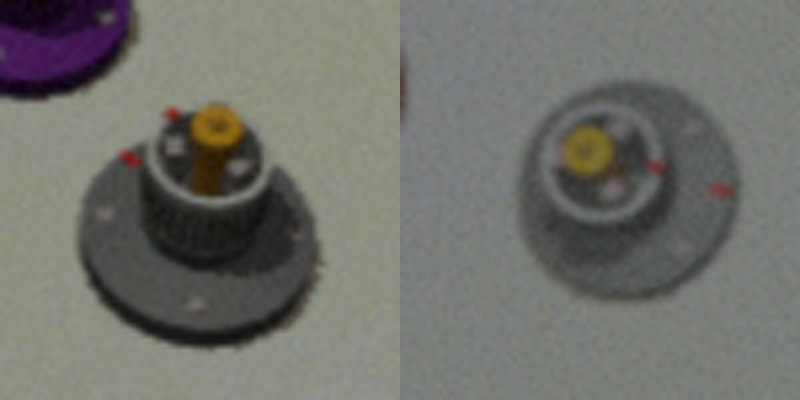

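The left crop (scene) and right crop (top) both show a silver sleeve with a brass pin. The sleeve rim centre is at about (304,247.8) in scene and (178.2,190.6) in top, and the red marks nearly line up. Next I triangulate.

Run:
```python
from h import *
def tri(us,ut):
    A=[];b=[]
    for n,(u,v) in(('scene',us),('top',ut)):
        t,d=ray(cam(n),u,v);d/=np.linalg.norm(d);P=np.eye(3)-np.outer(d,d);A.append(P);b.append(P@t)
    x=np.linalg.lstsq(np.vstack(A),np.hstack(b),rcond=None);return x[0],np.sqrt(x[1])
print(tri((304,247.8),(178.2,190.6)))
print(atz(cam('scene'),304,247.8,.064),atz(cam('top'),178.2,190.6,.064),atz(cam('top'),182.8,195.6,.018))
# purple, black, orange
for u,v in((241,206),(337,187),(119,175)):print(atz(cam('top'),u,v,.02))
o=monitor.get_obs();print(Rot.from_rotvec(o['orientation']).as_matrix())
```

```text
(array([0.56104332, 0.20150896, 0.06187397]), array([0.00014937]))
[0.56242428 0.20239013 0.064     ] [0.56053601 0.20112119 0.064     ] [0.55826985 0.2000848  0.018     ]
[0.53398344 0.06461482 0.02      ]
[ 0.57971849 -0.15898587  0.02      ]
[0.60642772 0.3509845  0.02      ]
[[ 9.16794276e-01  3.99359074e-01 -7.64501262e-04]
 [ 3.99359786e-01 -9.16793157e-01  1.43803080e-03]
 [-1.26598877e-04 -1.62368946e-03 -9.99998674e-01]]
```

The target is near (0.560, 0.201). I'm moving above it, with the path bowed outward.

```bash
python3 -m crank '[[[4.5,-2,0],[0,0,0]],[[4.5,-2,0],[0,0,0]],[[4.5,-2,0],[0,0,0]],[[4.5,-2,0],[0,0,0]],[[4.5,-2,0],[0,0,0]]]' 8.54
python3 -m crank '[[[2.8,-4.1,0],[0,0,0]],[[2.8,-4.1,0],[0,0,0]],[[2.8,-4.1,0],[0,0,0]],[[2.8,-4.1,0],[0,0,0]],[[2.8,-4.1,0],[0,0,0]]]'
python3 -c "
from h import *
o=monitor.get_obs();T=Rot.from_rotvec(o['orientation']).as_matrix();print(o['joints'],T.T@(np.array([.5605,.2011,.17])-o['tcp_pos'])*100)"
```

```text
clock: 0.6
tcp_pos: [0.4367, -0.4356, 0.2083]
orientation: [-3.075, -0.64, 0.001]
contact_force: [0.5, -0.3, -0.5]
grip_width: 0.0855
gripper_force: 0.0
clock: 1.1
tcp_pos: [0.4822, -0.1915, 0.2084]
orientation: [-3.076, -0.641, 0.001]
contact_force: [0.9, -0.0, 0.1]
grip_width: 0.0851
gripper_force: 0.0
[ 0.40798306  0.22949552 -0.17491499  1.91594605  0.0471816   1.00036926
 -0.94808518] [ 22.85416437 -32.8646482    3.83808605]
```

```bash
python3 -m crank '[[[2.8,-4.1,0.3],[0,0,0]],[[2.8,-4.1,0.3],[0,0,0]],[[2.8,-4.1,0.3],[0,0,0]],[[2.8,-4.1,0.3],[0,0,0]],[[2.8,-4.1,0.3],[0,0,0]]]'
python3 -m crank '[[[2.9,-4,0.4],[0,0,0]],[[2.9,-4,0.5],[0,0,0]],[[2.9,-4,0.5],[0,0,0]],[[0,0,0],[0,0,-0.15]],[[0,0,0],[0,0,-0.15]]]'
python3 -m crank '[[[0,0,0],[0,0,-0.15]],[[0,0,0],[0,0,-0.15]],[[0,0,0],[0,0,-0.15]],[[0,0,0],[0,0,-0.15]],[[0,0,0],[0,0,-0.15]]]'
python3 -m crank '[[[0,0,0],[0,0,-0.15]],[[0,0,0],[0,0,0]],[[0,0,0],[0,0,0]]]'
python3 - <<'E'
from h import *
o=monitor.get_obs();print(o['joints'],o['tcp_pos'],o['orientation'])
p,_=snap('wrist','w1')
c=cam('wrist',o);np.save('w1o.npy',np.r_[o['tcp_pos'],o['orientation']])
f,cx,cy,R,t=c;q=R.T@(np.array([.5605,.2011,.064])-t);print(cx+f*q[0]/q[2],cy+f*q[1]/q[2])
E
```

```text
clock: 1.6
tcp_pos: [0.5287, 0.0521, 0.1934]
orientation: [3.075, 0.64, -0.0]
contact_force: [1.6, -1.4, 0.1]
grip_width: 0.0855
gripper_force: 0.0
clock: 2.1
tcp_pos: [0.5599, 0.1977, 0.1788]
orientation: [-2.939, -1.108, 0.002]
contact_force: [0.3, -0.8, 0.1]
grip_width: 0.0855
gripper_force: 0.0
clock: 2.6
tcp_pos: [0.5605, 0.1949, 0.1792]
orientation: [-2.334, -2.103, 0.001]
contact_force: [0.8, -0.2, -0.2]
grip_width: 0.0853
gripper_force: 0.0
clock: 2.9
tcp_pos: [0.5606, 0.1949, 0.1793]
orientation: [-2.181, -2.26, 0.001]
contact_force: [-0.8, -0.5, -0.6]
grip_width: 0.0853
gripper_force: 0.0
[ 0.02066854  0.43936424 -0.60198281  1.75422438  0.2833474   1.03646345
 -0.64726381] [0.56056768 0.19487016 0.17925262] [-2.18108481e+00 -2.26046109e+00  8.71770745e-04]
256.90268657151097 170.20814823894585
```

View pics/w1.png

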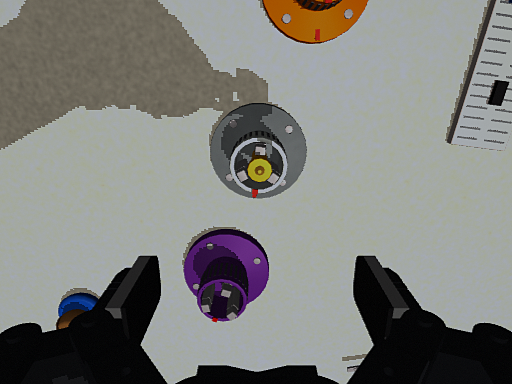

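The wrist view shows the brass chuck at (259,165) and the purple one at (222,300). The sleeve rim ellipse is centred at about (258.5,165.5), and its red mark is at (254,193). I'll go lower and measure from a second place.

Run:
```python
from h import *
a=np.load('w1o.npy');o=dict(tcp_pos=a[:3],orientation=a[3:]);x=atz(cam('wrist',o),258.5,165.5,.064);print(x)
o=monitor.get_obs();T=Rot.from_rotvec(o['orientation']).as_matrix();print(T.T@(np.r_[x[:2],.125]-o['tcp_pos'])*100)
```

```text
[0.56170768 0.2052918  0.064     ]
[1.02976492 0.14982013 5.43449097]
```

```bash
python3 -m crank '[[[0.4,0.1,2.5],[0,0,0]],[[0.4,0,2.5],[0,0,0]],[[0,0,0],[0,0,0]],[[0,0,0],[0,0,0]]]'
python3 - <<'E'
from h import *
o=monitor.get_obs();print(o['tcp_pos'])
p,_=snap('wrist','w2');np.save('w2o.npy',np.r_[o['tcp_pos'],o['orientation']])
cv2.imwrite('pics/w2c.png',cv2.resize(p[90:290,150:370,::-1],None,fx=3,fy=3,interpolation=cv2.INTER_CUBIC))
E
```

```text
clock: 3.35
tcp_pos: [0.5613, 0.2032, 0.1298]
orientation: [-2.178, -2.264, 0.001]
contact_force: [0.9, 0.4, 0.6]
grip_width: 0.0857
gripper_force: 0.0
[0.56126551 0.20323802 0.12978404]
```

View pics/w2c.png

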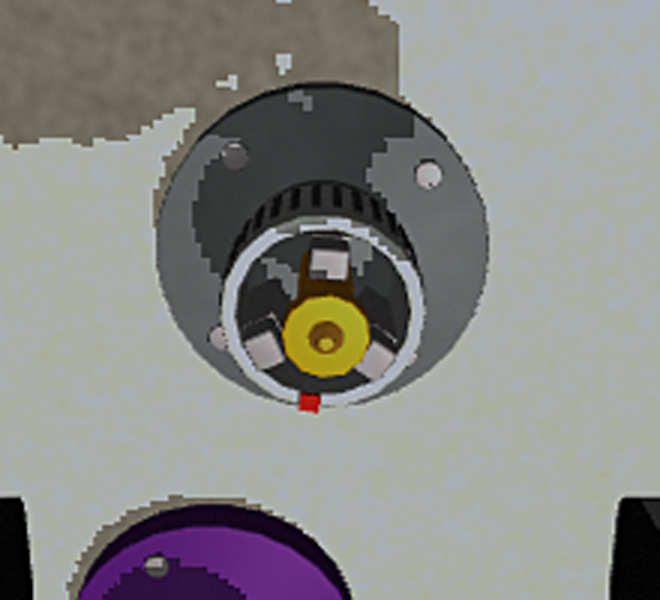

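The enlarged wrist view shows the sleeve rim centred at crop (323,311), which is full-picture (257.7,193.7), around the brass pin. Its red mark is at crop (309,403).

Run:
```python
from h import *
A=[];b=[]
for n,(u,v) in(('w1',(258.5,165.5)),('w2',(257.7,193.7))):
    a=np.load(n+'o.npy');c=cam('wrist',dict(tcp_pos=a[:3],orientation=a[3:]))
    t,d=ray(c,u,v);d/=np.linalg.norm(d);P=np.eye(3)-np.outer(d,d);A.append(P);b.append(P@t)
    x=atz(c,u,v,.064);print(x)
print(np.linalg.lstsq(np.vstack(A),np.hstack(b),rcond=None)[0])
c=cam('wrist',dict(tcp_pos=a[:3],orientation=a[3:]))
m=atz(c,150+309/3,90+403/3,.064)-x;print('mark az',np.degrees(np.arctan2(m[1],m[0])),np.linalg.norm(m))
o=monitor.get_obs();T=Rot.from_rotvec(o['orientation']).as_matrix();print(T.T@(np.r_[x[:2],.028]-o['tcp_pos'])*100,T[:,1])
c=cam('top');k=atz(c,140+(657-400)/5.333,160+168/5.333,.064)-atz(c,178.2,190.6,.064);g=atz(c,140+(720-400)/5.333,160+191/5.333,.018)-atz(c,182.8,195.6,.018)
print([np.degrees(np.arctan2(q[1],q[0])) for q in(k,g)])
```

```text
[0.56171021 0.20529175 0.064     ]
[0.5618845  0.20561726 0.064     ]
[0.56185312 0.20437078 0.06046188]
mark az -95.93988451549082 0.024360775901555543
[ 2.17200875e-01 -6.78126589e-03  1.02579402e+01] [9.99237864e-01 3.90217886e-02 9.95796699e-04]
[np.float64(-95.02995782565499), np.float64(-90.50832221032474)]
```

```bash
python3 -m crank '[[[0.1,0,3],[0,0,0]],[[0.1,0,3],[0,0,0]],[[0,0,2],[0,0,0]],[[0,0,1.5],[0,0,0]],[[0,0,0.7],[0,0,0]]]'
python3 -m crank '[[[0,0,0],[0,0,0]],[[0,0,0],[0,0,0]],[[0,0,0],[0,0,0]],[[0,0,0],[0,0,0]],[[0,0,0],[0,0,0]]]' 4 110
python3 -m crank '[[[0,0,0],[0,0,0]],[[0,0,0],[0,0,0]],[[0,0,0],[0,0,0]]]'
python3 -c "
from h import *
o=monitor.get_obs();print(o['joints'],o['moment'])"
```

```text
clock: 3.9
tcp_pos: [0.5617, 0.205, 0.0274]
orientation: [2.177, 2.264, 0.0]
contact_force: [-0.5, -0.5, 0.3]
grip_width: 0.0854
gripper_force: 0.0
clock: 4.4
tcp_pos: [0.5616, 0.2056, 0.03]
orientation: [2.175, 2.265, 0.001]
contact_force: [-4.9, -1.3, 13.2]
grip_width: 0.0455
gripper_force: 110.3
clock: 4.7
tcp_pos: [0.5616, 0.2056, 0.0301]
orientation: [2.175, 2.265, 0.001]
contact_force: [-5.6, -1.6, 13.1]
grip_width: 0.0455
gripper_force: 110.3
[-0.06761245  0.62716885 -0.51906796  1.84988825  0.4298722   0.77651511
 -0.77620584] [-0.46455501  1.40508954  0.20275897]
```

The fingers closed to 45.5 mm, not the 50 mm of the sleeve. That would fit the neck, so I'm looking before turning anything.

Run:
```python
from h import *
p,_=snap('wrist','w3');s,_=snap('scene','s3')
a=cv2.resize(p[100:384,116:396,::-1],(400,406));b=cv2.resize(s[200:310,245:355,::-1],(400,406),interpolation=cv2.INTER_CUBIC)
cv2.imwrite('pics/w3c.png',np.hstack([a,b]))
```

```text
(no output)
```

View pics/w3c.png

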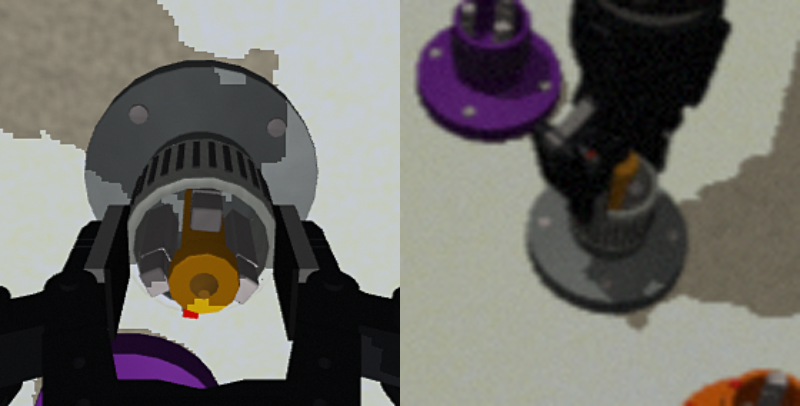

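The view shows the fingers low on the chuck. Together with the 13 N upward push and the 45.5 mm width, this suggests the tips swung down onto the foot and neck. I'm opening, rising 1 cm and gripping again.

```bash
python3 -m crank '[[[0,0,0],[0,0,0]],[[0,0,0],[0,0,0]],[[0,0,0],[0,0,0]],[[0,0,-0.5],[0,0,0]],[[0,0,-0.5],[0,0,0]]]' 8 
python3 -m crank '[[[0,0,0],[0,0,0]],[[0,0,0],[0,0,0]],[[0,0,0],[0,0,0]],[[0,0,0],[0,0,0]],[[0,0,0],[0,0,0]]]' 4 110
python3 -m crank '[[[0,0,0],[0,0,0]],[[0,0,0],[0,0,0]],[[0,0,0],[0,0,0]]]'
python3 -c "
from h import *
o=monitor.get_obs();print(o['joints'],o['moment'])"
```

```text
clock: 5.3
tcp_pos: [0.5614, 0.2052, 0.0379]
orientation: [-2.177, -2.265, 0.0]
contact_force: [0.8, 0.1, 0.1]
grip_width: 0.0797
gripper_force: 0.0
clock: 5.8
tcp_pos: [0.5597, 0.2054, 0.0396]
orientation: [-2.176, -2.266, 0.004]
contact_force: [-11.6, -3.9, 24.1]
grip_width: 0.0405
gripper_force: 12.0
clock: 6.1
tcp_pos: [0.5597, 0.2054, 0.0396]
orientation: [-2.176, -2.266, 0.004]
contact_force: [-11.5, -5.1, 23.2]
grip_width: 0.0398
gripper_force: 11.9
[-0.06205709  0.61363033 -0.5273225   1.84713129  0.41864951  0.79555039
 -0.76841952] [-0.84274216  2.4109198  -0.02572854]
```

Now it shut to 40 mm with little force, so the fingers sit differently from what I assumed. The depth pictures already taken can show where the fingertips really are in the tool frame.

Run:
```python
from h import *
H=np.array(optics.camera_model('wrist')['hand_eye']);f,cx,cy,_,_=cam('wrist',monitor.get_obs())
p,_=snap('wrist','w4');cv2.imwrite('pics/w4c.png',cv2.resize(p[130:384,106:406,::-1],None,fx=2.3,fy=2.3))
for n in('w2','w3','w4'):
    d=np.load(f'pics/{n}.npy');v,u=np.mgrid[:384,:512];P=np.stack([(u-cx)/f*d,(v-cy)/f*d,d],-1)@H[:3,:3].T+H[:3,3]
    for s in(1,-1):
        m=(d>0)&(s*P[...,1]>.015)&(s*P[...,1]<.06)&(P[...,0]<.02)&(P[...,0]>-.03)&(P[...,2]<.03)&(s*(u-cx)>30)
        for lo in np.arange(-.06,.03,.01):
            k=m&(P[...,2]>lo)&(P[...,2]<lo+.01)
            if k.sum()>8:
                y=s*P[...,1][k];print(n,s,round(lo*1e3),k.sum(),'y %.1f-%.1f x %.1f..%.1f'%(y.min()*1e3,y.max()*1e3,P[...,0][k].min()*1e3,P[...,0][k].max()*1e3))
```

```text
w2 1 -60 923 y 41.9-56.4 x -10.5..12.9
w2 1 -50 719 y 42.0-56.6 x -10.5..12.8
w2 1 -40 153 y 42.2-49.3 x -10.1..12.1
w2 -1 -60 918 y 42.2-56.6 x -10.2..13.1
w2 -1 -50 714 y 42.3-56.5 x -10.5..12.8
w2 -1 -40 157 y 42.4-49.2 x -10.1..12.2
w3 1 -60 668 y 22.2-36.2 x -10.0..13.0
w3 1 -50 648 y 15.0-36.3 x -11.0..13.1
w3 1 -40 1021 y 15.0-36.2 x -19.1..18.5
w3 1 -30 343 y 15.0-29.1 x -10.6..18.5
w3 1 -20 252 y 15.0-23.5 x -10.0..18.6
w3 1 -10 155 y 15.0-23.7 x -10.1..18.6
w3 1 0 61 y 16.5-23.0 x -10.1..14.5
w3 1 10 2047 y 16.8-47.7 x -19.5..20.0
w3 1 20 227 y 44.2-60.0 x -29.3..19.9
w3 -1 -60 659 y 22.4-36.5 x -9.9..12.9
w3 -1 -50 719 y 15.0-36.5 x -12.4..12.8
w3 -1 -40 1035 y 15.0-36.3 x -19.3..19.1
w3 -1 -30 333 y 15.0-29.4 x -8.6..19.6
w3 -1 -20 242 y 15.0-24.6 x -7.0..20.0
w3 -1 -10 143 y 15.1-24.7 x -6.8..19.5
w3 -1 0 20 y 16.6-20.8 x -6.4..15.2
w3 -1 10 2070 y 17.0-47.9 x -18.9..20.0
w3 -1 20 286 y 45.7-60.0 x -29.9..20.0
w4 1 -60 629 y 19.6-33.7 x -10.0..13.1
w4 1 -50 582 y 19.6-33.8 x -10.6..12.8
w4 1 -40 546 y 15.0-33.4 x -12.9..12.9
w4 1 -30 466 y 15.1-30.2 x -20.7..19.9
w4 1 -20 245 y 15.0-26.5 x -11.7..19.9
w4 1 -10 223 y 15.7-24.9 x -10.1..20.0
w4 1 0 175 y 16.6-25.7 x -10.0..19.3
w4 1 10 66 y 17.2-22.2 x -10.2..16.3
w4 1 20 2057 y 17.6-49.3 x -23.4..20.0
w4 -1 -60 630 y 19.8-33.6 x -10.2..12.9
w4 -1 -50 570 y 19.9-33.9 x -10.4..12.9
w4 -1 -40 490 y 15.0-33.7 x -10.5..12.9
w4 -1 -30 529 y 15.0-31.7 x -18.4..17.4
w4 -1 -20 207 y 15.0-22.6 x -8.9..18.5
w4 -1 -10 130 y 15.2-22.6 x -6.9..18.4
w4 -1 0 67 y 16.1-22.7 x -6.6..16.5
w4 -1 20 1970 y 17.9-45.7 x -22.1..20.0
```

View pics/w4c.png

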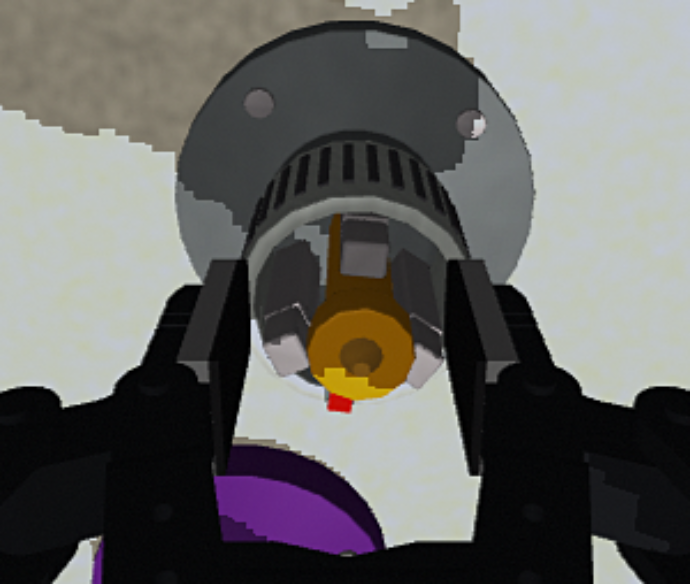

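The depth pictures show the fingertips end about 30 mm short of the stated TCP (31 mm open, 29 mm at 45 mm opening). So I only caught the sleeve's top rim. Before going about 2 cm lower I check the clearance between the gripper body and the pin tip.

```bash
python3 - <<'E'
from h import *
H=np.array(optics.camera_model('wrist')['hand_eye']);f,cx,cy,_,_=cam('wrist',monitor.get_obs())
d=np.load('pics/w4.npy');v,u=np.mgrid[:384,:512];P=np.stack([(u-cx)/f*d,(v-cy)/f*d,d],-1)@H[:3,:3].T+H[:3,3]
for a in(330,350,365,372,378,383):
    print(a,(P[a,[200,230,256,280,310]]*1e3).round(0).tolist())
# pin tip / sleeve top / fingers lowest
m=(abs(P[...,0])<.011)&(abs(P[...,1])<.011)&(d>0);print('pin top z',np.percentile(P[m][:,2],[0,1,3,10])*1e3)
for a in(240,250,260,280,300):print(a,(P[a,[190,200,206,300,306,312,320]]*1e3).round(0).tolist())
E
python3 -m crank '[[[0,0,0],[0,0,0]],[[0,0,0],[0,0,0]],[[0,0,0],[0,0,0]],[[0,0,0],[0,0,0]],[[0,0,0],[0,0,0]]]' 8.5
```

```text
330 [[-8.0, -21.0, -61.0], [-92.0, -19.0, 36.0], [-96.0, -0.0, 40.0], [-95.0, 17.0, 40.0], [-6.0, 20.0, -62.0]]
350 [[18.0, -14.0, -97.0], [-100.0, -19.0, 26.0], [-104.0, -0.0, 29.0], [-114.0, 18.0, 40.0], [-114.0, 40.0, 40.0]]
365 [[18.0, -14.0, -101.0], [-112.0, -19.0, 24.0], [-114.0, -0.0, 26.0], [-129.0, 18.0, 40.0], [-129.0, 41.0, 41.0]]
372 [[18.0, -13.0, -104.0], [11.0, -7.0, -97.0], [11.0, -0.0, -97.0], [11.0, 6.0, -97.0], [17.0, 12.0, -103.0]]
378 [[18.0, -13.0, -105.0], [12.0, -7.0, -100.0], [11.0, -0.0, -99.0], [12.0, 6.0, -100.0], [18.0, 12.0, -105.0]]
383 [[18.0, -13.0, -107.0], [12.0, -7.0, -101.0], [12.0, -0.0, -101.0], [12.0, 6.0, -102.0], [18.0, 12.0, -107.0]]
pin top z [-100.27625122  -98.49020974  -97.65808466  -95.85898566]
240 [[-14.0, -41.0, 25.0], [-13.0, -35.0, 24.0], [-13.0, -31.0, 24.0], [11.0, 20.0, -24.0], [11.0, 23.0, -24.0], [-13.0, 34.0, 24.0], [-14.0, 39.0, 25.0]]
250 [[-29.0, -45.0, 41.0], [11.0, -25.0, -34.0], [12.0, -22.0, -35.0], [7.0, 20.0, -26.0], [13.0, 21.0, -36.0], [12.0, 24.0, -34.0], [-21.0, 40.0, 25.0]]
260 [[9.0, -28.0, -37.0], [13.0, -23.0, -44.0], [13.0, -21.0, -44.0], [3.0, 20.0, -27.0], [12.0, 20.0, -43.0], [12.0, 23.0, -42.0], [12.0, 26.0, -43.0]]
280 [[12.0, -24.0, -57.0], [12.0, -21.0, -57.0], [6.0, -20.0, -48.0], [-7.0, 20.0, -29.0], [5.0, 20.0, -46.0], [12.0, 20.0, -57.0], [12.0, 23.0, -56.0]]
300 [[13.0, -22.0, -70.0], [7.0, -20.0, -62.0], [-1.0, -20.0, -51.0], [-69.0, 31.0, 40.0], [-2.0, 20.0, -50.0], [6.0, 20.0, -61.0], [7.0, 23.0, -63.0]]
clock: 6.65
tcp_pos: [0.5613, 0.2051, 0.0373]
orientation: [-2.177, -2.265, 0.001]
contact_force: [0.0, -0.1, 0.2]
grip_width: 0.0849
gripper_force: 0.0
```

The body begins at about −97 mm and the tips end at about −32 mm, so everything is shifted back by about 26 mm. With the TCP at z≈0.004 the pads sit on the sleeve and the body clears the pin by about 12 mm.

```bash
python3 -m crank '[[[0,0,1.3],[0,0,0]],[[0,0,1],[0,0,0]],[[0,0,0.7],[0,0,0]],[[0,0,0.3],[0,0,0]],[[0,0,0],[0,0,0]]]'
python3 -m crank '[[[0,0,0],[0,0,0]],[[0,0,0],[0,0,0]],[[0,0,0],[0,0,0]],[[0,0,0],[0,0,0]],[[0,0,0],[0,0,0]]]' 4 110
python3 -c "
from h import *
o=monitor.get_obs();print(o['joints'],o['moment'])"
```

```text
clock: 7.15
tcp_pos: [0.5609, 0.2051, 0.0038]
orientation: [-2.176, -2.265, 0.002]
contact_force: [-0.7, 0.0, -0.6]
grip_width: 0.0854
gripper_force: 0.0
clock: 7.65
tcp_pos: [0.5616, 0.2053, 0.0057]
orientation: [2.175, 2.265, 0.001]
contact_force: [-1.5, -1.9, 6.9]
grip_width: 0.0481
gripper_force: 112.4
[-0.08194042  0.66104652 -0.49965905  1.85883669  0.45461997  0.73583377
 -0.79560899] [-0.30657675  0.54449303  0.18839351]
```

Now a solid grip at 48 mm and 112 N. Turning clockwise (+z).

```bash
python3 -m crank '[[[0,0,0],[0,0,0.1]],[[0,0,0],[0,0,0.1]],[[0,0,0],[0,0,0.1]],[[0,0,0],[0,0,0.1]],[[0,0,0],[0,0,0]]]'
python3 - <<'E'
from h import *
o=monitor.get_obs();print(o['joints'],o['moment'],Rot.from_rotvec(o['orientation']).as_matrix()[:,1])
snap('wrist','w5');snap('scene','s5')
a=cv2.imread('pics/w5.png')[130:384,106:406];b=cv2.imread('pics/s5.png')[200:300,250:350]
cv2.imwrite('pics/c5.png',np.hstack([cv2.resize(x,(400,339),interpolation=cv2.INTER_CUBIC) for x in(a,b)]))
E
```

```text
clock: 8.15
tcp_pos: [0.5622, 0.2052, 0.0057]
orientation: [2.584, 1.785, 0.002]
contact_force: [-0.6, -0.5, 5.9]
grip_width: 0.0482
gripper_force: 112.3
[-0.15324543  0.64149876 -0.4014018   1.86344904  0.36897191  0.70836694
 -1.12803181] [-0.20891855  0.21416341 -0.31848695] [ 0.93527383 -0.35392063  0.00174408]
```

View pics/c5.png

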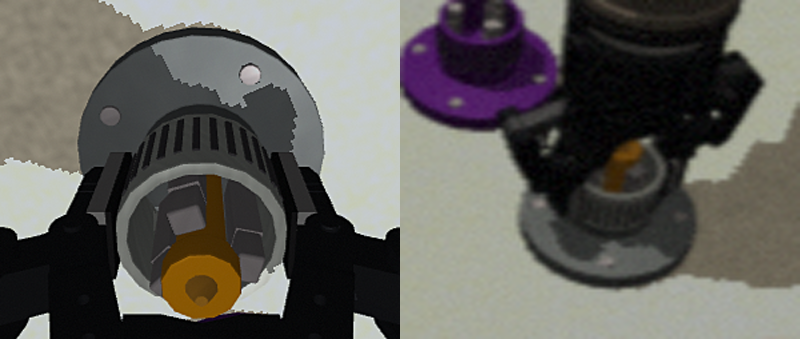

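The sleeve turned clockwise by 0.4 rad without visible slip, and the jaws are nearer the pin. Continuing.

```bash
python3 -m crank '[[[0,0,0],[0,0,0.1]],[[0,0,0],[0,0,0.1]],[[0,0,0],[0,0,0.1]],[[0,0,0],[0,0,0.1]],[[0,0,0],[0,0,0]]]' 4 120
python3 -c "
from h import *
o=monitor.get_obs();print(o['joints'],o['moment'],Rot.from_rotvec(o['orientation']).as_euler('ZYX'))"
python3 -m crank '[[[0,0,0],[0,0,0.1]],[[0,0,0],[0,0,0.08]],[[0,0,0],[0,0,0.05]],[[0,0,0],[0,0,0]],[[0,0,0],[0,0,0]]]'
python3 -c "
from h import *
o=monitor.get_obs();print(o['joints'],o['moment'],Rot.from_rotvec(o['orientation']).as_euler('ZYX'))"
```

```text
clock: 8.75
tcp_pos: [0.5627, 0.2049, 0.0057]
orientation: [2.887, 1.237, 0.004]
contact_force: [0.8, -1.7, 5.8]
grip_width: 0.0478
gripper_force: 122.2
[-0.22625821  0.62646429 -0.30219601  1.86833895  0.2809071   0.68592548
 -1.45415303] [-0.30040986 -0.00516463 -0.34676937] [ 8.09560166e-01 -1.71110861e-03  3.13980653e+00]
clock: 9.25
tcp_pos: [0.563, 0.2047, 0.0057]
orientation: [3.009, 0.902, 0.004]
contact_force: [1.0, -1.7, 7.0]
grip_width: 0.048
gripper_force: 122.6
[-0.26858     0.61986249 -0.24501511  1.87133179  0.22950678  0.67517468
 -1.6378651 ] [-0.39760176 -0.19079598 -0.03364834] [ 5.82333680e-01 -2.22841037e-03  3.14003980e+00]
```

The tool has turned 1.03 rad, so the sleeve should be near 1.1 rad if nothing slipped, and the moment has risen as it stiffened. Releasing, rising and checking the mark.

```bash
python3 -m crank '[[[0,0,0],[0,0,0]],[[0,0,0],[0,0,0]],[[0,0,0],[0,0,0]],[[0,0,0],[0,0,0]],[[0,0,0],[0,0,0]]]' 8.5
python3 -m crank '[[[0,0,-2],[0,0,0]],[[0,0,-3.5],[0,0,0]],[[0,0,-4],[0,0,0]],[[0,0,-3],[0,0,0]],[[0,0,0],[0,0,0]]]'
python3 -m crank '[[[0,0,0],[0,0,0]],[[0,0,0],[0,0,0]]]'
python3 - <<'E'
from h import *
o=monitor.get_obs();np.save('w6o.npy',np.r_[o['tcp_pos'],o['orientation']]);p,_=snap('wrist','w6')
cv2.imwrite('pics/w6c.png',cv2.resize(p[90:290,150:370,::-1],None,fx=3,fy=3,interpolation=cv2.INTER_CUBIC))
E
```

```text
clock: 9.75
tcp_pos: [0.5612, 0.2053, 0.0045]
orientation: [-3.01, -0.9, 0.0]
contact_force: [0.5, -0.2, -0.8]
grip_width: 0.0845
gripper_force: 0.0
clock: 10.25
tcp_pos: [0.5642, 0.2067, 0.1344]
orientation: [-3.009, -0.899, -0.013]
contact_force: [0.8, -0.1, 0.1]
grip_width: 0.0854
gripper_force: 0.0
clock: 10.45
tcp_pos: [0.5605, 0.2047, 0.1284]
orientation: [3.01, 0.9, -0.003]
contact_force: [-0.3, 0.7, -0.5]
grip_width: 0.0852
gripper_force: 0.0
```

View pics/w6c.png

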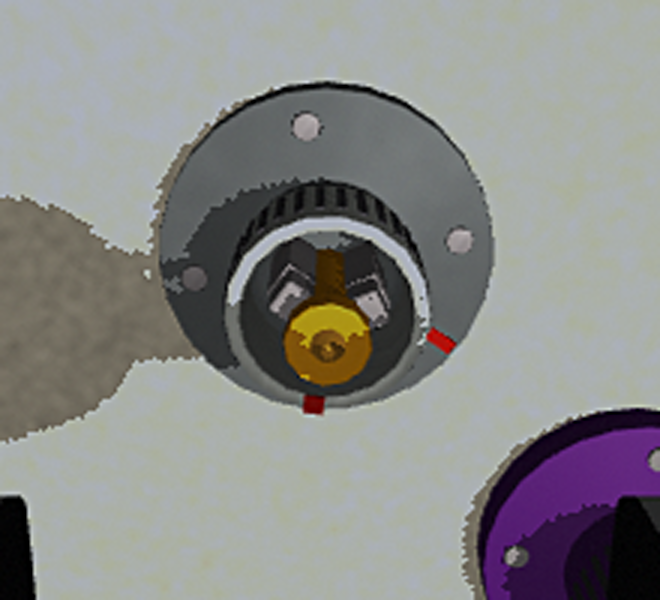

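The sleeve's red mark is at crop (313,404) and the foot's at (441,341). The rim is centred at about (327,312), and the jaws are at the pin. Now the angle.

Run:
```python
from h import *
a=np.load('w6o.npy');c=cam('wrist',dict(tcp_pos=a[:3],orientation=a[3:]))
g=lambda u,v,z:atz(c,150+u/3,90+v/3,z)
C=g(327,312,.064);F=(g(160,247,.018)+g(494,247,.018))/2
print(C,F)
z=lambda q:np.arctan2(q[1],q[0])
m=g(313,404,.064)-C; C2=C.copy();C2[2]=.018
for k in (g(441,341,.018)-C2,):print(z(m),z(k),np.linalg.norm(m),np.linalg.norm(k),'sleeve',z(k)-z(m))
print('pin head', g(328,345,.083)-C, g(328,345,.088)-C)
```

```text
[0.56249407 0.20520529 0.064     ] [0.56514573 0.20663583 0.018     ]
-2.700803091285396 -1.6380629610559114 0.024271536028375902 0.04178197474424283 sleeve 1.0627401302294848
pin head [-0.00077473 -0.00064188  0.019     ] [0.00084209 0.00046666 0.024     ]
```

The sleeve stands at about 1.06 rad after release, the pin is centred to about 1 mm, and the robot is clear of everything.

```bash
python3 -c "
from h import *
print(r.hand_in())"
```

```text
the job is handed in; nothing more can be done
None
```

The job is handed in; no verdict came back. By my own measurement the brass pin's chuck is closed to about 1.06 rad after release, the pin is centred to about 1 mm, and I did not touch the black pin's chuck; the first two grips were too high and were redone lower.

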